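# Nest the rinse baskets on the dryer hook and set its timer

## Robot

A 6-joint arm with a two-finger parallel gripper is mounted at the origin on a cart in front of the work surface, level with it; the furniture and walls round the work are solid. World frame = base frame: x ahead of the robot, y to its left, z up, the work surface at z = 0. Lengths are in m, angles in rad, forces in N, time in s.
With the tool pointing down it reaches from about 0.3 to 0.775 m from the base axis. Payload 14.6 kg.
Tool frame: the origin (TCP) lies midway between the tips of the shut fingers; the grasp point (between the pads) lies 19 mm behind it; z points along the fingers, y is the line along which they close (so a half turn about z gives the same grasp; the last joint's range is limited). The gripper opens to 85 mm and grips with 20 to 120 N. Pads are 22 mm wide; open, the fingers measure 114 mm over their backs; the gripper's body (76 mm by 85 mm) begins 54 mm behind the grasp point. The pads swing forward as they close: fully open they stand 13 mm farther back than shut.
Start: joints at [-1.368, 0.3, 1.521, -0, 1.321, -0.067], TCP at [0.147, -0.53, 0.231] pointing down, gripper open.
Joint ranges: [-3.03, 3.03], [-0.79, 2.21], [0.23, 2.52], [-1.04, 4.18], [0, 3.07], [-2.55, 2.55]. Speed limits (rad/s): [2.22, 2.22, 2.57, 3.14, 3.14, 3.14].

## Interface

Orientations are given as a unit quaternion [w, x, y, z].
In Python, from workcell import r, viewer, job gives the robot as it stands (r), with the cameras (viewer) and the job (job).
- The arm moves only by the tool nudge_tcp, called after "Request:" as name(argument=value, ...), one argument or row to a line, values as JSON. Schema: {"type":"object","properties":{"increments":{"type":"object","properties":{"plan":{"type":"array","items":{"type":"array","items":{"type":"number"},"minItems":6,"maxItems":6},"minItems":1,"maxItems":5}},"additionalProperties":false,"required":["plan"]},"aperture":{"type":"number"},"clamp_n":{"type":"number"},"only":{"type":"string"},"quiet":{"type":"boolean"},"lines":{"type":"string"}},"required":["increments"],"additionalProperties":false}. increments is an object whose key "plan" holds a list of rows, 1 to 5 of them, each of 6 numbers: dx, dy, dz in shares of the most that a row can go, 1 being 50 mm, then a rotation vector rx, ry, rz in normalised numbers (1 is 180 degrees); each row shifts and turns the commanded pose from where the row before left it, along the tool's axes as they then stand; what a row does not reach is not made up. A row lasts 1/10 s, in which the tool goes at most 0.05 m and 0.15 rad, less where a joint would pass 70% of its speed; a pose out of reach is approached as far as the arm can. aperture is the finger opening in m, set as the call begins (left out keeps the last). The fingers move at their own pace and stop on an object; clamp_n is the grip in N (left out, the last holds). Time passes only in rows, so rows that do not move let the fingers close. The tool returns the time, the measured TCP pose, the force, the opening and the grip force at its end. only (a regular expression) keeps the lines of the reply that match it, lines (a string "A,B") keeps lines A to B, and quiet returns only ok. Shift and turn numbers lie between -1 and 1, and a call with a number outside is refused. Input that does not fit is refused with a message, and nothing moves.
- r.get_obs(): the state, without advancing time (a new reading comes with each control period).
- viewer.capture(name): name is "side" or "top"; returns the picture (420x560x3 uint8, blue, green, red); there is no depth.
- viewer.camera_model(name): a dict with "fovy" (degrees; the focal length in pixels is half the picture's height over the tangent of half this angle, whatever the lens; pixels are square), "cx", "cy" (the principal point, pixels), "k1" (the pictures are not rectified: a ray, as slopes to the right and down, at radius r is drawn at 1 + k1 r^2 times it, then the intrinsics apply), "pose" (4x4, takes a point from camera to world coordinates). Camera axes: x right, y down, z forward; pixel columns grow to the right and rows downward; lengths in m; the calibration is good to about 2 mm. A picture is of the moment at which its call begins. camera_model takes no time and is no camera call.
- job.close_job(): hands the job in; it is judged then, once.
The state is a dict: "time": time; "joint_positions": joint angles; "qvel": joint speeds; "tau": joint torques, N m; "tool_pos": TCP position; "tool_rot": TCP orientation; "ft_force": force on the tool from outside, world axes, zero at the start; "ft_torque": the same for the moment, N m; "finger_gap": finger opening in m; "grip_force": force on a finger pad.
Only numpy, scipy, OpenCV 4.12 (cv2) and the standard library are available. Lean on these libraries where they do the work, as an engineer would, in place of code of your own. Each camera call takes 0.05 s, during which the arm holds its last target. There are 200 camera calls.

## Task

First switch the bench dryer off by turning the timer knob, sunk under its guard opening, back to its stop at the white tick. Then hang the rinsed baskets that are there on the dryer's hook one after another, large (blue tab) innermost, then medium (yellow), then small (red) nearest the hook's tip, each square to the bar, hanging freely by the peak of its bail and nested inside the one behind. Last, set the timer knob to the green tick, and leave the other things on the worktop where they are.

Things in the scene. Friction and masses are not known exactly. Their poses are not given: they have to be found in the camera images.
- dryer: white fixed bench dryer, 130 deep (x) x 150 wide (y) x 169 high; origin under its centre, own x to its back, z up. Steel hook bar, radius 4, leaves the middle of its front (-x) face along its own -x, level, axis at z 150; a 26 mm diameter collar covers its first 8 mm. The 6 mm guard plate on top (upper face z 169) has a central round opening, diameter 92, over the sunk timer knob
- hook_root (a point): point on the dryer's front face at the height of the bar's upper side (154 above the worktop), straight above its axis; axes as the dryer's. The level bar runs from here to 105 mm in front (own x -0.105), then turns up
- hook_tip (a point): top of the hook's upturned end, 113 mm in front of the face, 12 mm above the bar's upper side
- timer (a joint): knob angle, rad: 0 = off (end stop, pointer at the white tick, which lies towards the hook); grows clockwise seen from above, up to 2.4; green tick at 1.2. Stays where left (friction 0.03 N m, no spring)
- timer_grip (a point): on the knob's vertical axis, at the height to grip (150 above the worktop, 19 below the guard's upper face). The knob's grip is an upright bar 38 long, 14 wide, top 7 mm above this point, on a 40 mm disc whose top is 23 mm below it; at 0 the bar lies along the dryer's x and it turns with the knob. White line on one end is the pointer
- basket_large: large basket (may be absent), about 150 g: steel pan 76 deep (x) x 124 wide (y), lips 10 high; origin under its centre. A gable-shaped bail of 6 mm wire stands in its own yz plane: legs at y +-59 rise to z 85, then slope to the apex at z 120. On it a blue tab, 9 thick (x), 24 wide (y), 36 high, top at z 156; pinch it across the 24 mm. Symmetric front to back
- basket_large_apex (a point): underside of the apex of the large basket's bail, 117 above the basket's underside: the point that rests on the hook bar; axes as the basket's
- basket_medium: medium basket (may be absent), about 150 g: steel pan 64 deep (x) x 96 wide (y), lips 10 high; origin under its centre. A gable-shaped bail of 6 mm wire stands in its own yz plane: legs at y +-45 rise to z 78, then slope to the apex at z 105. On it a yellow tab, 9 thick (x), 24 wide (y), 36 high, top at z 141; pinch it across the 24 mm. Symmetric front to back
- basket_medium_apex (a point): underside of the apex of the medium basket's bail, 102 above the basket's underside: the point that rests on the hook bar; axes as the basket's
- basket_small: small basket (may be absent), about 150 g: steel pan 52 deep (x) x 68 wide (y), lips 10 high; origin under its centre. A gable-shaped bail of 6 mm wire stands in its own yz plane: legs at y +-31 rise to z 71, then slope to the apex at z 90. On it a red tab, 9 thick (x), 24 wide (y), 36 high, top at z 126; pinch it across the 24 mm. Symmetric front to back
- basket_small_apex (a point): underside of the apex of the small basket's bail, 87 above the basket's underside: the point that rests on the hook bar; axes as the basket's
- dappen_dish: small glass dish, 33 wide, 25 high, a loose bystander; origin under its centre
- impression_tray: horseshoe impression tray, 70x62x17, a loose bystander; origin under its centre
- penlight: white penlight, 123 long, 15 high, a loose bystander; origin under its centre

How it is judged:
By the outcome, as a careful person would: the job done as asked, in the order asked, and still so for the second after the job is handed in, with the robot touching nothing.
Of basket_large, basket_medium, basket_small only 2 to 3 are there at a start; the rules pass over those that are not, and their reading is None.
At some moment in a run one of basket_large, basket_medium, basket_small may be knocked a few centimetres aside while the robot is not near it.
It also fails if it takes over 210 s, if anything falls off the work surface, if the arm or the gripper's body presses on something with over 40 N, if the wrist force passes 120 N, or if a joint passes its speed limit or range.

## Working session

There is one attempt and no reset: what is moved stays moved. The work goes in short steps, Python scripts to look and compute and a tool call to move; the robot and the scene stay as the last step left them, time stands still between calls to the robot, and variables do not carry over. Pictures are saved under pics/ and viewed, at most 14 in all, crops included, and the job is handed in when it is done.

```bash
ls; mkdir -p pics; python3 - <<'E'
from workcell import r, viewer, job
import cv2,numpy as np
for n in("side","top"):
    cv2.imwrite(f"pics/{n}0.png",viewer.capture(n)); m=viewer.camera_model(n); print(n,m["fovy"],m["cx"],m["cy"],m["k1"]);print(np.round(m["pose"],3))
o=r.get_obs();print(o)
E
```

```text
pics
workcell.py
side 47.94374665645058 269.8839299883249 207.53268484070918 -0.043043442369899494
[[-0.998  0.052 -0.03   0.549]
 [ 0.057  0.66  -0.749  0.83 ]
 [-0.02  -0.749 -0.662  0.91 ]
 [ 0.     0.     0.     1.   ]]
top 53.33070794047547 278.3802691911408 212.26441320311181 -0.10875971573909837
[[-0.028 -0.996  0.084  0.414]
 [-1.     0.028 -0.007 -0.025]
 [ 0.004 -0.084 -0.996  1.269]
 [ 0.     0.     0.     1.   ]]
{'time': 0.1, 'joint_positions': array([-1.36756965e+00,  3.00433144e-01,  1.52151079e+00, -2.67721021e-05,
        1.32071659e+00, -6.66044890e-02]), 'qvel': array([ 2.90068000e-04, -2.99211130e-03, -4.80897307e-03,  2.29699537e-03,
        4.87889644e-05, -8.83572738e-05]), 'tau': array([ 2.53103889e-05, -5.44381821e+01, -3.62372196e+01, -1.06135249e-04,
        3.04319969e-03, -1.41413349e-05]), 'tool_pos': array([ 0.1465589 , -0.52989539,  0.23077187]), 'tool_rot': array([-5.31803285e-04,  9.90912101e-01,  1.34509934e-01, -4.93828702e-05]), 'ft_force': array([-0.01465593,  0.39025883,  0.09086677]), 'ft_torque': array([ 0.02987006, -0.05463253,  0.03529407]), 'grip_force': 0.0, 'finger_gap': 0.08532862127967929}
```

View pics/side0.png

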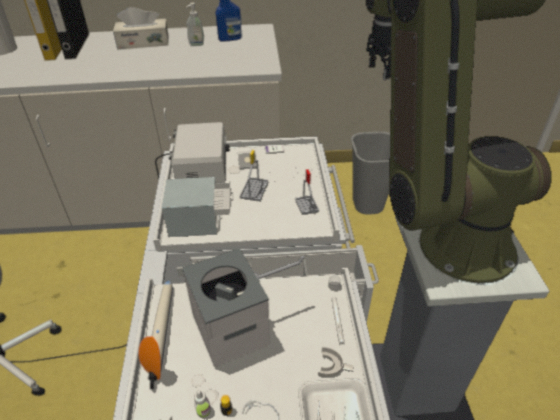

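View pics/top0.png

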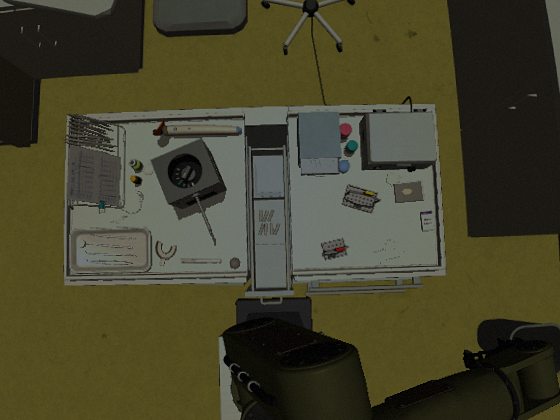

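The pictures show the dryer at top (188,177) and side (228,300), its hook running to top (214,244). The medium (yellow) basket is at top (361,198) and the small (red) one at top (335,249). I see no large basket. Next I'll view enlarged crops.

```bash
cat > h.py <<'E'
from workcell import r, viewer, job
import cv2,numpy as np
M={n:viewer.camera_model(n) for n in("side","top")}
def fl(m): return 210/np.tan(np.radians(m["fovy"]/2))
def ray(n,u,v):
    m=M[n];f=fl(m);d=np.array([(u-m["cx"])/f,(v-m["cy"])/f]);s=d.copy()
    for _ in range(20): s=d/(1+m["k1"]*(s@s))
    P=np.array(m["pose"]);return P[:3,3],P[:3,:3]@np.r_[s,1]
def onz(n,u,v,z):
    o,d=ray(n,u,v);return o+d*(z-o[2])/d[2]
def tri(uvt,uvs):
    a,d=ray("top",*uvt);b,e=ray("side",*uvs)
    t=np.linalg.lstsq(np.c_[d,-e],b-a,rcond=None)[0]
    p,q=a+t[0]*d,b+t[1]*e;return (p+q)/2,np.linalg.norm(p-q)
def proj(n,p):
    m=M[n];P=np.array(m["pose"]);c=P[:3,:3].T@(np.asarray(p)-P[:3,3]);s=c[:2]/c[2]
    return s*(1+m["k1"]*(s@s))*fl(m)+[m["cx"],m["cy"]]
def crop(im,u,v,w,h,k,step=10):
    c=cv2.resize(im[v:v+h,u:u+w],None,fx=k,fy=k,interpolation=cv2.INTER_CUBIC)
    c=cv2.convertScaleAbs(c,alpha=1.6)
    for x in range(u-u%-step if u%step else u,u+w,step): cv2.putText(c,str(x),(int((x-u+.5)*k)-8,8),0,.3,(0,0,255));cv2.line(c,(int((x-u+.5)*k),9),(int((x-u+.5)*k),14),(0,0,255))
    for y in range(v-v%-step if v%step else v,v+h,step): cv2.putText(c,str(y),(0,int((y-v+.5)*k)+4),0,.3,(0,0,255));cv2.line(c,(20,int((y-v+.5)*k)),(25,int((y-v+.5)*k)),(0,0,255))
    return c
E
python3 - <<'E'
from h import *
t=cv2.imread("pics/top0.png");s=cv2.imread("pics/side0.png")
a=np.vstack([np.hstack([crop(t,145,135,100,120,4),crop(s,165,240,100,120,4)])]);cv2.imwrite("pics/dry.png",a)
b=np.hstack([crop(t,310,175,80,90,5),crop(s,230,140,80,90,5)]);cv2.imwrite("pics/bask.png",b)
E
```

```text
(no output)
```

View pics/dry.png

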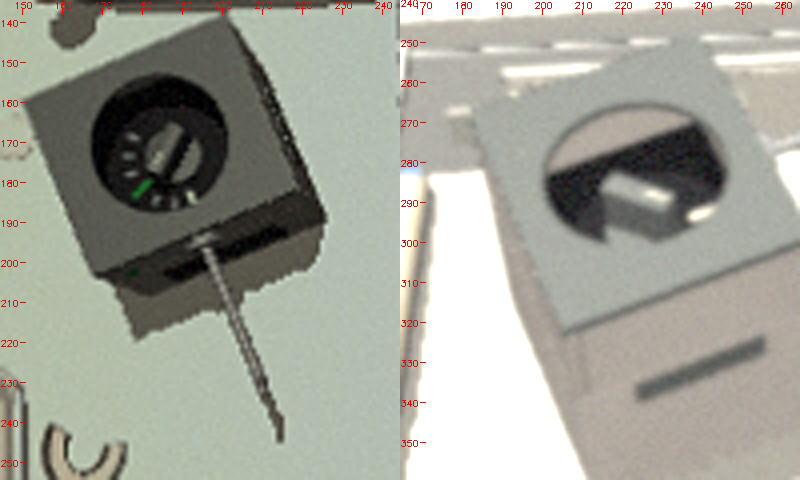

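View pics/bask.png

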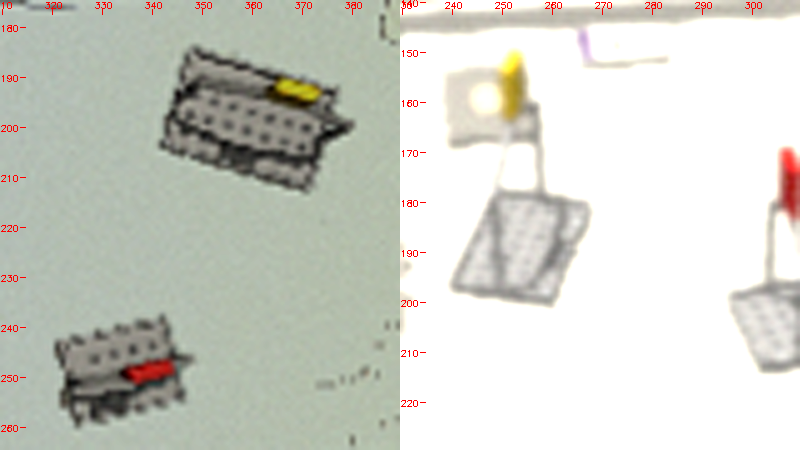

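```bash
cat >> h.py <<'E'
def mask(im,c):
    h=cv2.cvtColor(im,cv2.COLOR_BGR2HSV);H,S,V=[h[...,i].astype(int) for i in range(3)]
    return ((S>140)&(V>60)&({"y":(H>22)&(H<34),"r":(H<6)|(H>174),"b":(H>100)&(H<130)}[c])).astype(np.uint8)
def blobs(m,mn=6):
    n,l,s,c=cv2.connectedComponentsWithStats(m)
    return [(s[i],c[i],l==i) for i in range(1,n) if s[i][4]>=mn]
def yaw(a,b): d=b-a;return np.arctan2(d[1],d[0])
E
python3 - <<'E'
from h import *
np.set_printoptions(precision=4,suppress=True)
t=cv2.imread("pics/top0.png");s=cv2.imread("pics/side0.png")
for c in "yrb":
  for n,im in(("top",t),("side",s)):
    for st,ce,_ in blobs(mask(im,c)): print(c,n,st,ce)
print("opening",*tri((184.4,170.1),(223.3,282.6)), onz("top",184.4,170.1,.169),onz("side",223.3,282.6,.169))
C=[onz("top",u,v,.169) for u,v in((150.5,159.7),(200.5,137.5),(218.7,181.7),(169.3,204))]
print(np.array(C),np.mean(C,0)); print([np.degrees(yaw(C[a],C[b])) for a,b in((3,0),(2,1),(0,1),(3,2))],[np.linalg.norm(C[a]-C[b]) for a,b in((3,0),(2,1),(0,1),(3,2))])
a,b=onz("top",195.7,194.3,.15),onz("top",214.5,244.5,.16);print("hook",a,b,np.degrees(yaw(b,a)))
for nm,cs in(("m",[(347.1,183.9),(376.9,192.1),(371.5,212.5),(341.5,204.1)]),("s",[(320.9,242.5),(342.5,238.1),(346.5,253.9),(325.1,259.5)])):
  P=[onz("top",*q,.008) for q in cs];print(nm,np.mean(P,0),[np.degrees(yaw(P[a],P[b])) for a,b in((0,1),(3,2),(3,0),(2,1))],[np.linalg.norm(P[a]-P[b]) for a,b in((0,1),(3,2),(3,0),(2,1))])
E
```

```text
y top [    0     0   324   420 58496] [127.5924 238.8788]
y top [291   0  14   3  25] [298.56   0.56]
y top [317   0   5   2   7] [318.5714   0.2857]
y top [  309     0   251   408 38453] [424.4495 208.3846]
y top [405  99   4   5  11] [407.0909 101.1818]
y top [131 176   5   5  17] [132.8235 177.6471]
y top [365 191   9   4  25] [369.   192.44]
y top [287 281  20  16 178] [298.8427 289.7135]
y top [319 280  76   7 310] [357.4516 283.4484]
y top [403 280   9   4  36] [407.  281.5]
y top [254 297   6   1   6] [256.5 297. ]
y top [263 297   9   1   9] [267. 297.]
y top [482 355   3   3   6] [483.3333 355.6667]
y top [475 357   3   2   6] [476.  357.5]
y top [557 375   3  13  22] [558.5455 379.8636]
y top [528 403  32  17 285] [548.4316 413.7719]
y side [ 36   0  19  30 146] [44.8288 14.3288]
y side [47 11  3  3  6] [48.1667 12.    ]
y side [ 39  31  21  28 189] [49.9259 43.9788]
y side [251 151   3  12  34] [252.  156.5]
y side [221 398   8   8  41] [224.3902 401.3171]
r top [341 124  10  11  96] [345.2604 128.9062]
r top [336 247   9   5  30] [339.7667 248.6333]
r side [307 170   3  1
[... 553 characters left out ...]
3210903343757), np.float64(0.14428983038537746)]
hook [0.5625 0.1896 0.15  ] [0.4257 0.1392 0.16  ] 20.234160047512592
m [ 0.5558 -0.2813  0.008 ] [np.float64(-106.89748045243344), np.float64(-107.21822404792043), np.float64(-17.85999671859194), np.float64(-17.625578191713554)] [np.float64(0.0948910130816076), np.float64(0.09515028648417889), np.float64(0.06465577226561132), np.float64(0.06518456392319018)]
s [ 0.4053 -0.1972  0.008 ] [np.float64(-80.27681176020377), np.float64(-77.26199110019614), np.float64(11.961905813040701), np.float64(12.12933243973468)] [np.float64(0.06686128155027596), np.float64(0.06695966239368299), np.float64(0.05254768635416367), np.float64(0.049029112009970906)]
```

```bash
python3 - <<'E'
from h import *
np.set_printoptions(precision=4,suppress=True)
t=cv2.imread("pics/top0.png");s=cv2.imread("pics/side0.png")
t2=cv2.convertScaleAbs(t,alpha=1.5)
cv2.imwrite("pics/knob.png",np.hstack([crop(t2,164,150,42,42,9,5),crop(s,198,262,52,42,8,5)[:336].copy() if 0 else cv2.resize(crop(s,198,262,42,42,9,5),(378,378))]))
print("yt",*tri((369,192.4),(252.3,151.5))); print("rt",*tri((339.8,248.6),(308,170.5)))
a=onz("top",195.7,194.3,.15)
for q in((210.5,231.5),(211.2,233)): b=onz("top",*q,.15);print(b,np.degrees(yaw(b,a)),np.linalg.norm(b-a))
E
```

```text
yt [ 0.5532 -0.2808  0.1443] 0.00442698593042755
rt [ 0.4036 -0.1967  0.1305] 0.003475213992250382
[0.4609 0.1508 0.15  ] 20.884413504761152 0.10876546757968318
[0.4568 0.149  0.15  ] 21.010476458058115 0.11321700040205876
```

View pics/knob.png

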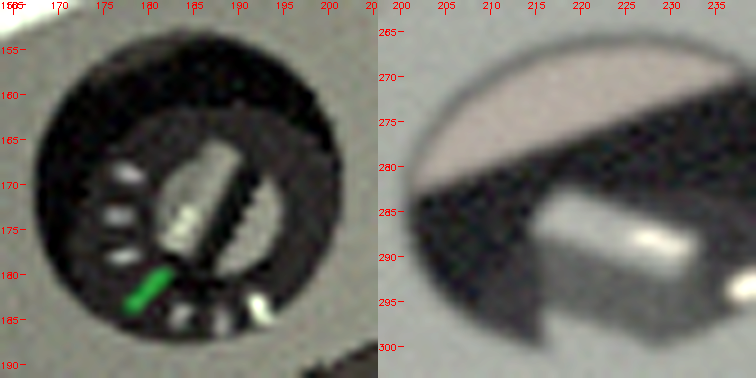

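The knob shows its pointer about 45° clockwise of the white tick, and both tab heights agree with the text. I'll go above the knob first.

Units first: shifts go in shares of 50 mm and turns go in shares of 180 degrees. So -0.05 m is -1, 0.0366 m is 0.732.

```bash
cat >> h.py <<'E'
from scipy.spatial.transform import Rotation as R
def delta(p,yawdeg=None):
    o=r.get_obs();q=o["tool_rot"];T=R.from_quat(np.r_[q[1:],q[0]]);x=T.as_matrix()
    y0=np.arctan2(x[1,0],x[0,0]);d=x.T@(np.array(p)-o["tool_pos"])
    rz=None
    if yawdeg is not None: a=(np.radians(yawdeg)-y0+np.pi)%(2*np.pi)-np.pi;rz=-a
    print("t",round(o["time"],2),"pos",np.round(o["tool_pos"],4),"yaw",round(np.degrees(y0),2),"tilt",np.round(x[:2,2],3),"d",np.round(d,4),"rz",rz,"q",np.round(o["joint_positions"],2),"gap",round(o["finger_gap"],4),"F",np.round(o["ft_force"],1),"g",round(o["grip_force"],1))
E
```

Request:
nudge_tcp(
  increments={"plan": [[0,0,-1,0,0,0],[0,0,-1,0,0,0],[0.732,-0.656,0,0,0,0],[0.732,-0.656,0,0,0,0],[0.732,-0.656,0,0,0,0]]},
  aperture=0.04,
)

```text
time: 0.6
tool_pos: [0.2266, -0.4044, 0.331]
tool_rot: [-0.0, 0.991, 0.134, 0.0]
ft_force: [0.8, -0.2, 0.5]
finger_gap: 0.0398
grip_force: 0.0
```

Request:
nudge_tcp(
  increments={"plan": [[0.732,-0.656,0,0,0,0],[0.732,-0.656,0,0,0,0],[0.732,-0.656,0,0,0,0],[0.732,-0.656,0,0,0,0],[0.732,-0.656,0,0,0,0]]},
)

```text
time: 1.1
tool_pos: [0.3594, -0.1973, 0.3313]
tool_rot: [0.0, 0.991, 0.134, 0.0]
ft_force: [1.8, -0.6, 0.4]
finger_gap: 0.0398
grip_force: 0.0
```

Request:
nudge_tcp(
  increments={"plan": [[0.732,-0.656,0,0,0,0],[0.732,-0.656,0,0,0,0],[0.732,-0.656,0,0,0,0],[0.732,-0.656,0,0,0,0],[0.732,-0.656,0,0,0,0]]},
)

```text
time: 1.6
tool_pos: [0.4922, 0.0098, 0.3312]
tool_rot: [0.0, 0.991, 0.135, -0.0]
ft_force: [1.4, -0.1, 0.1]
finger_gap: 0.0404
grip_force: 0.0
```

Request:
nudge_tcp(
  increments={"plan": [[0.732,-0.656,0,0,0,0],[0.732,-0.656,0,0,0,0],[0.732,-0.656,0,0,0,0],[0.732,-0.656,0,0,0,0],[0.732,-0.656,0,0,0,0]]},
)

```text
time: 2.1
tool_pos: [0.6248, 0.2164, 0.3308]
tool_rot: [0.0, 0.991, 0.135, -0.0]
ft_force: [0.8, -0.4, 1.4]
finger_gap: 0.0401
grip_force: 0.0
```

Request:
nudge_tcp(
  increments={"plan": [[0,0,0,0,0,-0.0462],[0,0,0,0,0,-0.0462],[0,0,0,0,0,-0.0462],[0,0,0,0,0,-0.0462],[0,0,0,0,0,-0.0462]]},
)

```text
time: 2.6
tool_pos: [0.6242, 0.2146, 0.3307]
tool_rot: [-0.0, 0.877, 0.48, -0.0]
ft_force: [-0.3, -0.1, -0.1]
finger_gap: 0.0401
grip_force: 0.0
```

Request:
nudge_tcp(
  increments={"plan": [[0,0,0,0,0,-0.0462],[0,0,0,0,0,-0.0462],[0,0,0,0,0,-0.0462],[0,0,0,0,0,-0.0462],[0,0,0,0,0,-0.0462]]},
)

```text
time: 3.1
tool_pos: [0.6242, 0.2145, 0.3308]
tool_rot: [-0.0, 0.65, 0.76, -0.0]
ft_force: [0.3, -0.5, 0.2]
finger_gap: 0.04
grip_force: 0.0
```

Request:
nudge_tcp(
  increments={"plan": [[0,0,0,0,0,-0.0462],[0,0,0,0,0,-0.0462],[0,0,0,0,0,-0.0462],[0,0,0,0,0,-0.0462],[0,0,0,0,0,-0.0462]]},
)

```text
time: 3.6
tool_pos: [0.6241, 0.2145, 0.3308]
tool_rot: [-0.0, 0.339, 0.941, -0.0]
ft_force: [-1.1, 1.5, -0.6]
finger_gap: 0.04
grip_force: 0.0
```

Request:
nudge_tcp(
  increments={"plan": [[0,0,0,0,0,-0.0462],[0,0,0,0,0,-0.0462],[0,0,0,0,0,0],[0,0,0,0,0,0]]},
)

```text
time: 4.0
tool_pos: [0.6242, 0.2145, 0.331]
tool_rot: [-0.0, 0.204, 0.979, -0.0]
ft_force: [-0.7, 0.8, 0.4]
finger_gap: 0.04
grip_force: 0.0
```

```bash
python3 -c "
from h import *
delta([.625,.2155,.131],157)"
```

```text
t 4.0 pos [0.6242 0.2145 0.331 ] yaw 156.44 tilt [-0.001 -0.   ] d [-0.0005  0.0013  0.2   ] rz -0.009764098854000203 q [ 0.28  0.52  0.99 -0.    1.63 -0.88] gap 0.04 F [-0.7  0.8  0.4] g 0.0
```

To row units: 0.05 m is 1, 0.04 m is 0.8.

Request:
nudge_tcp(
  increments={"plan": [[0,0.02,1,0,0,0],[0,0,1,0,0,0],[0,0,0.8,0,0,0],[0,0,0.6,0,0,0],[0,0,0.52,0,0,0]]},
  aperture=0.04,
)

```text
time: 4.5
tool_pos: [0.624, 0.2153, 0.1332]
tool_rot: [-0.001, 0.204, 0.979, -0.0]
ft_force: [-0.0, -0.2, 0.3]
finger_gap: 0.0401
grip_force: 0.0
```

Request:
nudge_tcp(
  increments={"plan": [[0,0,0,0,0,0],[0,0,0,0,0,0],[0,0,0,0,0,0],[0,0,0,0,0,0]]},
  aperture=0,
  clamp_n=25,
)

```text
time: 4.9
tool_pos: [0.6245, 0.2151, 0.1356]
tool_rot: [-0.0, 0.202, 0.979, -0.0]
ft_force: [-1.0, -4.1, -8.8]
finger_gap: 0.0135
grip_force: 31.1
```

Request:
nudge_tcp(
  increments={"plan": [[0,0,0,0,0,0],[0,0,0,0,0,0],[0,0,0,0,0,0],[0,0,0,0,0,0]]},
)

```text
time: 5.3
tool_pos: [0.6245, 0.2151, 0.1356]
tool_rot: [-0.0, 0.202, 0.979, -0.0]
ft_force: [-1.8, -5.9, -8.5]
finger_gap: 0.013
grip_force: 31.3
```

```bash
python3 -c "
from h import *
delta([.6245,.2152,.134],202)
print(r.get_obs()['ft_torque'])"
```

```text
t 5.3 pos [0.6245 0.2151 0.1356] yaw 156.66 tilt [-0. -0.] d [0.0001 0.0001 0.0016] rz -0.7913042360459919 q [ 0.28  0.63  1.27 -0.    1.24 -0.89] gap 0.013 F [-1.8 -5.9 -8.5] g 31.3
[-0.74837272  0.40699171 -0.04412601]
```

To row units: -0.14 rad / 3.1416 = -0.0446.

Request:
nudge_tcp(
  increments={"plan": [[0,0,0,0,0,-0.0446],[0,0,0,0,0,-0.0446],[0,0,0,0,0,-0.0446],[0,0,0,0,0,-0.0446],[0,0,0,0,0,-0.0446]]},
)

```text
time: 5.8
tool_pos: [0.6245, 0.216, 0.1356]
tool_rot: [0.0, -0.149, 0.989, 0.0]
ft_force: [-2.0, 1.6, -8.4]
finger_gap: 0.0135
grip_force: 31.1
```

```bash
python3 -c "
from h import *
delta([.6245,.2152,.134],202)
print(r.get_obs()['ft_torque'])"
```

```text
t 5.8 pos [0.6245 0.216  0.1356] yaw -162.88 tilt [0.    0.001] d [ 0.0002 -0.0007  0.0016] rz -0.08515304327123197 q [ 0.28  0.63  1.27  0.    1.24 -1.59] gap 0.0135 F [-2.   1.6 -8.4] g 31.1
[ 0.30987462  0.32158402 -0.03598347]
```

Request:
nudge_tcp(
  increments={"plan": [[0,0,0,0,0,-0.0127],[0,0,0,0,0,-0.0127],[0,0,0,0,0,0]]},
)

```text
time: 6.1
tool_pos: [0.6245, 0.2161, 0.1356]
tool_rot: [0.0, -0.186, 0.983, 0.0]
ft_force: [-1.8, 2.4, -9.6]
finger_gap: 0.0133
grip_force: 31.2
```

```bash
python3 -c "
from h import *
delta([.6245,.2152,.134],202)
print(r.get_obs()['ft_torque'])"
```

```text
t 6.1 pos [0.6245 0.2161 0.1356] yaw -158.57 tilt [0.    0.001] d [ 0.0003 -0.0008  0.0016] rz -0.010017825460643337 q [ 0.28  0.63  1.27  0.    1.24 -1.67] gap 0.0133 F [-1.8  2.4 -9.6] g 31.2
[0.41910399 0.45940209 0.00911784]
```

Request:
nudge_tcp(
  increments={"plan": [[0,0,0,0,0,-0.0095],[0,0,0,0,0,-0.0064],[0,0,0,0,0,0]]},
)

```text
time: 6.4
tool_pos: [0.6245, 0.216, 0.1357]
tool_rot: [0.0, -0.21, 0.978, 0.001]
ft_force: [-4.3, 4.2, -6.1]
finger_gap: 0.0131
grip_force: 45.2
```

```bash
python3 -c "
from h import *
delta([.6245,.2152,.134],202)
print(r.get_obs()['ft_torque'])"
```

```text
t 6.4 pos [0.6245 0.216  0.1357] yaw -155.74 tilt [-0.     0.001] d [ 0.0003 -0.0007  0.0017] rz 0.03945533740836815 q [ 0.28  0.63  1.27  0.    1.24 -1.72] gap 0.0131 F [-4.3  4.2 -6.1] g 45.2
[ 0.77887325  0.72349286 -1.07120887]
```

Request:
nudge_tcp(
  increments={"plan": [[0,0,0,0,0,0],[0,0,0,0,0,0],[0,0,0,0,0,0],[0,0,0,0,0,0]]},
  aperture=0.04,
)

```text
time: 6.8
tool_pos: [0.6249, 0.2154, 0.1359]
tool_rot: [0.001, -0.21, 0.978, -0.0]
ft_force: [-0.5, -0.2, -0.6]
finger_gap: 0.0398
grip_force: 0.0
```

Request:
nudge_tcp(
  increments={"plan": [[0,0,-0.6,0,0,0],[0,0,-1,0,0,0],[0,0,-1,0,0,0],[0,0,-1,0,0,0],[0,0,-1,0,0,0]]},
)

```text
time: 7.3
tool_pos: [0.6242, 0.2152, 0.3679]
tool_rot: [0.0, -0.21, 0.978, -0.0]
ft_force: [-0.3, 0.7, -0.3]
finger_gap: 0.0399
grip_force: 0.0
```

```bash
python3 - <<'E'
from h import *
delta([.5545,-.281,.3],162.4)
t=viewer.capture("top");s=viewer.capture("side");cv2.imwrite("pics/t1.png",t);cv2.imwrite("pics/s1.png",s)
for c,n,im in(("y","top",t),("y","side",s),("r","top",t),("r","side",s)):
    for st,ce,_ in blobs(mask(im,c)):
        if 150<ce[1]<260 and ce[0]>200 and st[4]<80: print(c,n,st,ce)
cv2.imwrite("pics/c1.png",np.hstack([crop(t,164,150,42,42,9,5),crop(s,198,262,42,42,9,5)]))
E
```

```text
t 7.3 pos [0.6242 0.2152 0.3679] yaw -155.75 tilt [0.001 0.   ] d [ 0.2674 -0.4238  0.0678] rz 0.7303472782175113 q [ 0.28  0.52  0.91 -0.    1.71 -1.72] gap 0.0399 F [-0.3  0.7 -0.3] g 0.0
y top [365 191   9   4  25] [369.28 192.4 ]
y side [251 151   3  12  34] [252.  156.5]
r top [336 247   9   5  31] [339.70967742 248.70967742]
r side [307 170   3  13  31] [307.83870968 176.        ]
```

View pics/c1.png

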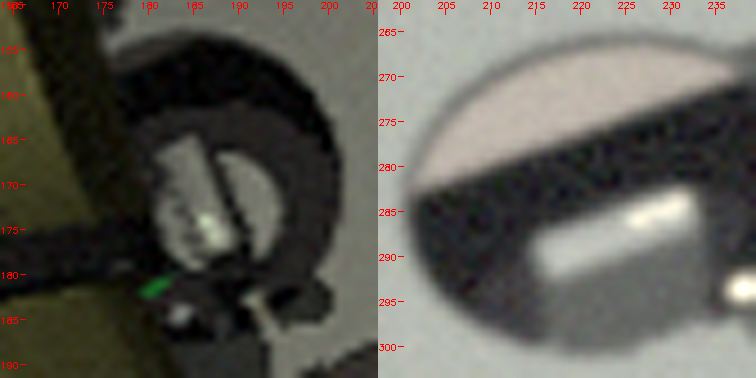

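The knob bar now points at the white tick (side (238,294)), so the dryer is off. The baskets haven't moved. Next is the medium basket.

To row units: -0.0385 m is -0.77, 0.0243 m is 0.486.

Request:
nudge_tcp(
  increments={"plan": [[0.486,-0.77,0,0,0,0],[0.486,-0.77,0,0,0,0],[0.486,-0.77,0,0,0,0],[0.486,-0.77,0,0,0,0],[0.486,-0.77,0,0,0,0]]},
  aperture=0.05,
)

```text
time: 7.9
tool_pos: [0.5923, -0.0117, 0.3656]
tool_rot: [0.0, -0.21, 0.978, -0.0]
ft_force: [0.5, 0.2, -0.5]
finger_gap: 0.0502
grip_force: 0.0
```

Request:
nudge_tcp(
  increments={"plan": [[0.486,-0.77,0,0,0,0],[0.486,-0.77,0,0,0,0],[0.486,-0.77,0,0,0,0],[0.486,-0.77,0,0,0,0],[0.486,-0.77,0,0,0,0]]},
)

```text
time: 8.4
tool_pos: [0.5605, -0.2373, 0.3657]
tool_rot: [0.0, -0.21, 0.978, -0.0]
ft_force: [0.0, -0.4, -0.7]
finger_gap: 0.0501
grip_force: 0.0
```

Request:
nudge_tcp(
  increments={"plan": [[0.486,-0.77,0,0,0,0],[0,0,0,0,0,0.0465],[0,0,0,0,0,0.0465],[0,0,0,0,0,0.0465],[0,0,0,0,0,0.0465]]},
)

```text
time: 8.9
tool_pos: [0.5547, -0.2807, 0.3655]
tool_rot: [0.0, 0.083, 0.997, -0.0]
ft_force: [0.2, -0.6, -0.9]
finger_gap: 0.0501
grip_force: 0.0
```

Request:
nudge_tcp(
  increments={"plan": [[0,0,1,0,0,0.0465],[0,0,1,0,0,0],[0,0,0.6,0,0,0],[0,0,0,0,0,0]]},
)

```text
time: 9.3
tool_pos: [0.5535, -0.2799, 0.2311]
tool_rot: [-0.003, 0.153, 0.988, 0.001]
ft_force: [-0.4, -0.2, 0.2]
finger_gap: 0.0496
grip_force: 0.0
```

```bash
python3 - <<'E'
from h import *
delta([.554,-.281,.107],162.4)
t=viewer.capture("top");s=viewer.capture("side")
for c,n,im in(("y","top",t),("y","side",s),("r","top",t),("r","side",s)):
    for st,ce,_ in blobs(mask(im,c)):
        if 150<ce[1]<260 and ce[0]>200 and st[4]<80: print(c,n,st,ce)
cv2.imwrite("pics/c2.png",np.hstack([crop(t,320,150,70,80,5,10),crop(s,215,100,70,80,5,10)]))
E
```

```text
t 9.3 pos [ 0.5535 -0.2799  0.2311] yaw 162.42 tilt [-0.006  0.003] d [-0.0017 -0.0011  0.1241] rz 0.00037236644709359723 q [-0.53  0.46  1.3  -0.    1.39 -1.79] gap 0.0496 F [-0.4 -0.2  0.2] g 0.0
y side [250 151   4  12  35] [251.94285714 156.42857143]
r side [307 171   3  12  27] [307.85185185 176.33333333]
```

View pics/c2.png

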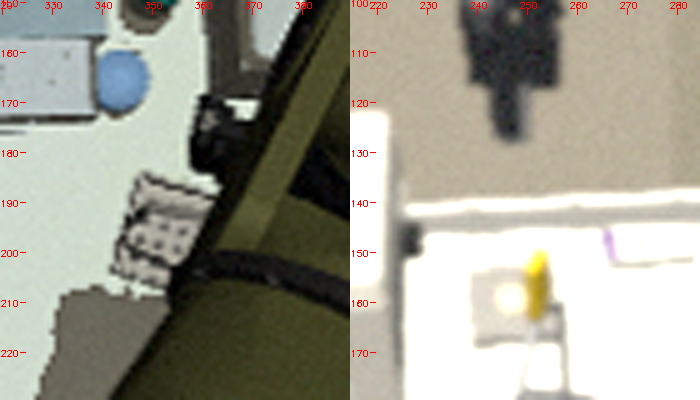

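The side view shows the fingertips at about (247,127), above and left of the yellow tab (252,151). I'll check that against the projection.

```bash
python3 - <<'E'
from h import *
p=r.get_obs()["tool_pos"];print(proj("side",p),proj("side",[p[0],p[1],.141]),proj("side",[.554,-.281,.141]), proj("top",[.554,-.281,.141]),onz("top",369.2,192.4,.141),onz("side",252.3,151.5,.141))
E
```

```text
[249.27960382 123.19163445] [250.9013632  152.39723271] [251.30999385 152.31882795] [368.73382813 193.08817262] [ 0.55586219 -0.28238113  0.141     ] [ 0.55107371 -0.28482697  0.141     ]
```

To row units: 0.04 m is 0.8, 0.03 m is 0.6.

Request:
nudge_tcp(
  increments={"plan": [[-0.04,-0.02,0.8,0,0,0],[0,0,0.8,0,0,0],[0,0,0.6,0,0,0],[0,0,0.28,0,0,0],[0,0,0,0,0,0]]},
)

```text
time: 9.9
tool_pos: [0.5567, -0.2822, 0.1117]
tool_rot: [0.0, 0.153, 0.988, -0.0]
ft_force: [-0.6, 0.8, -0.3]
finger_gap: 0.0499
grip_force: 0.0
```

Request:
nudge_tcp(
  increments={"plan": [[0,0,0,0,0,0],[0,0,0,0,0,0],[0,0,0,0,0,0],[0,0,0,0,0,0]]},
  aperture=0,
  clamp_n=40,
)

```text
time: 10.3
tool_pos: [0.5573, -0.2829, 0.1138]
tool_rot: [0.002, 0.153, 0.988, -0.001]
ft_force: [-0.1, -2.7, 8.4]
finger_gap: 0.0231
grip_force: 39.6
```

Request:
nudge_tcp(
  increments={"plan": [[0,0,-0.2,0,0,0],[0,0,-0.4,0,0,0],[0,0,-0.6,0,0,0],[0,0,0,0,0,0]]},
)

```text
time: 10.7
tool_pos: [0.5578, -0.2827, 0.1766]
tool_rot: [0.003, 0.153, 0.988, -0.001]
ft_force: [-0.1, 0.2, -1.1]
finger_gap: 0.0232
grip_force: 39.5
```

```bash
python3 - <<'E'
from h import *
delta([.4,0,.3],202)
s=viewer.capture("side");cv2.imwrite("pics/s3.png",crop(s,210,100,80,110,5,10))
E
```

```text
t 10.7 pos [ 0.5578 -0.2827  0.1766] yaw 162.43 tilt [ 0.006 -0.004] d [ 0.2349  0.2217 -0.1254] rz -0.690701307946938 q [-0.53  0.51  1.36  0.    1.27 -1.79] gap 0.0232 F [-0.1  0.2 -1.1] g 39.5
```

View pics/s3.png

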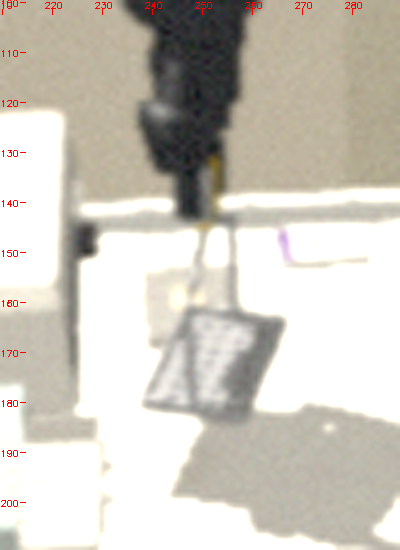

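The medium basket hangs squarely from the gripper (tab at side (252,132)). Next I carry it to a point in front of the hook tip.

To row units: -0.05 m is -1, 0.0348 m is 0.696.

Request:
nudge_tcp(
  increments={"plan": [[0,0,-1,0,0,0],[0,0,-1,0,0,0],[0,0,-0.5,0,0,0],[0.528,0.696,0,0,0,0],[0.528,0.696,0,0,0,0]]},
)

```text
time: 11.25
tool_pos: [0.5264, -0.1991, 0.2958]
tool_rot: [-0.0, 0.154, 0.988, 0.0]
ft_force: [0.8, 0.9, -0.8]
finger_gap: 0.0229
grip_force: 40.1
```

Request:
nudge_tcp(
  increments={"plan": [[0.528,0.696,0,0,0,0],[0.528,0.696,0,0,0,0],[0.528,0.696,0,0,0,0],[0.528,0.696,0,0,0,0],[0.528,0.696,0,0,0,0]]},
)

```text
time: 11.75
tool_pos: [0.4526, 0.0075, 0.2959]
tool_rot: [-0.0, 0.153, 0.988, 0.0]
ft_force: [0.9, 0.1, -1.4]
finger_gap: 0.0233
grip_force: 40.1
```

Request:
nudge_tcp(
  increments={"plan": [[0.528,0.696,0,0,0,0],[0.528,0.696,0,0,0,0],[0.528,0.696,0,0,0,0],[0,0,0,0,0,-0.0318],[0,0,0,0,0,-0.0414]]},
)

```text
time: 12.25
tool_pos: [0.409, 0.1306, 0.2959]
tool_rot: [-0.0, 0.035, 0.999, -0.0]
ft_force: [-0.4, -0.4, -2.0]
finger_gap: 0.0234
grip_force: 40.2
```

Request:
nudge_tcp(
  increments={"plan": [[0,0,0,0,0,-0.0414],[0,0,0,0,0,-0.0414],[0,0,0,0,0,-0.0318],[0,0,0,0,0,-0.0318],[0,0,0,0,0,0]]},
)

```text
time: 12.75
tool_pos: [0.4095, 0.1294, 0.2959]
tool_rot: [-0.0, -0.191, 0.982, 0.0]
ft_force: [0.4, 0.2, -1.3]
finger_gap: 0.0233
grip_force: 40.2
```

```bash
python3 - <<'E'
from h import *
delta([.4117,.1291,.192],202)
for n in("top","side"):
    im=viewer.capture(n);cv2.imwrite(f"pics/{n}4.png",im)
t=cv2.imread("pics/top4.png");s=cv2.imread("pics/side4.png")
cv2.imwrite("pics/c4.png",np.hstack([crop(t,140,140,100,120,4,10),crop(s,220,200,100,120,4,10)]))
E
```

```text
t 12.75 pos [0.4095 0.1294 0.2959] yaw -157.95 tilt [-0.001 -0.   ] d [-0.002  -0.0012  0.1039] rz 0.0008452569571080204 q [ 0.22 -0.02  1.74  0.    1.43 -1.73] gap 0.0233 F [ 0.4  0.2 -1.3] g 40.2
```

View pics/c4.png

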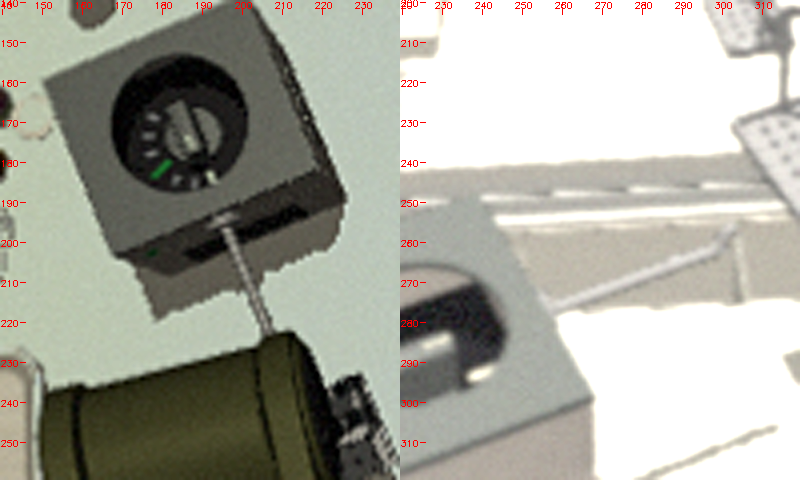

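The side view shows the hook from root (258,277) to bend (299,262) to tip (303,256). The knob stands at the white tick. I'll check the hook prediction, lower the basket, then look.

To row units: 0.04 m is 0.8, 0.032 m is 0.64.

Request:
nudge_tcp(
  increments={"plan": [[-0.04,-0.02,0.6,0,0,0],[0,0,0.8,0,0,0],[0,0,0.64,0,0,0],[0,0,0,0,0,0]]},
)

```text
time: 13.25
tool_pos: [0.4103, 0.1289, 0.191]
tool_rot: [-0.003, -0.189, 0.982, -0.0]
ft_force: [-0.2, 0.4, -1.2]
finger_gap: 0.0231
grip_force: 40.2
```

```bash
python3 - <<'E'
from h import *
delta([.523,.174,.192],202)
e=np.array([np.cos(np.radians(22)),np.sin(np.radians(22))]);c=np.array([.625,.2153])
for d,z in((.113,.166),(.105,.154),(.0,.154)): print(d,proj("side",[*(c-(.065+d)*e),z]),proj("top",[*(c-(.065+d)*e),z]))
print(tri((210.8,232),(303,256)))
s=viewer.capture("side");t=viewer.capture("top");p=r.get_obs()["tool_pos"];print("tcp",proj("side",p),"apex",proj("side",p-[0,0,.0118]))
cv2.imwrite("pics/c5.png",np.hstack([crop(s,250,170,100,120,5,10)]))
E
```

```text
t 13.25 pos [0.4103 0.1289 0.191 ] yaw -158.18 tilt [-0.007 -0.001] d [-0.1214 -0.     -0.0019] rz -0.0031231832587792496 q [ 0.22  0.08  1.89  0.    1.19 -1.73] gap 0.0231 F [-0.2  0.4 -1.2] g 40.2
0.113 [300.4426875  255.85936694] [210.39046885 231.58480792]
0.105 [297.00916652 260.89783629] [209.93743581 229.009589  ]
0.0 [252.13245059 277.62202506] [194.91599261 193.29463635]
(array([0.45665721, 0.14806365, 0.16491697]), np.float64(0.004497372677799126))
tcp [322.14919259 238.53360489] apex [321.85120478 242.42521706]
```

View pics/c5.png

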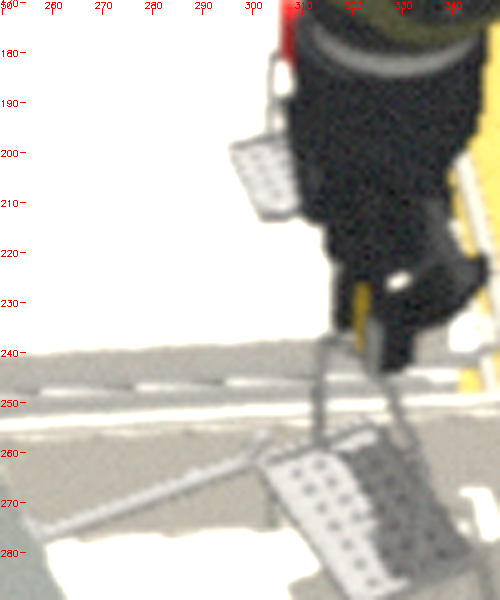

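To row units: -0.03 m is -0.6, -0.02 m is -0.4, -0.003 rad / 3.1416 = -0.001.

Request:
nudge_tcp(
  increments={"plan": [[-0.4,0,0,0,0,0],[-0.6,0,0,0,0,-0.001],[-0.6,0,0,0,0,0],[-0.6,0,0,0,0,0],[-0.23,0,0,0,0,0]]},
)

```text
time: 13.85
tool_pos: [0.5271, 0.1758, 0.1965]
tool_rot: [0.002, -0.191, 0.982, 0.0]
ft_force: [0.4, -0.7, -2.0]
finger_gap: 0.0232
grip_force: 40.2
```

Request:
nudge_tcp(
  increments={"plan": [[0,0,0,0,0,0]]},
)

```text
time: 13.95
tool_pos: [0.5261, 0.1754, 0.196]
tool_rot: [0.001, -0.192, 0.981, 0.0]
ft_force: [-1.3, -0.1, -1.7]
finger_gap: 0.0228
grip_force: 40.2
```

```bash
python3 - <<'E'
from h import *
delta([.523,.174,.166],202)
s=viewer.capture("side");p=r.get_obs()["tool_pos"];print("tcp",proj("side",p),"apex",proj("side",p-[0,0,.0118]))
cv2.imwrite("pics/c6.png",np.hstack([crop(s,220,190,100,120,5,10)]))
E
```

```text
t 13.95 pos [0.5261 0.1754 0.196 ] yaw -157.91 tilt [0.002 0.001] d [ 0.0035 -0.0001  0.03  ] rz 0.0015771427765542967 q [ 0.26  0.34  1.55  0.    1.25 -1.7 ] gap 0.0228 F [-1.3 -0.1 -1.7] g 40.2
tcp [270.35268089 257.26463418] apex [270.46151798 261.15607105]
```

View pics/c6.png

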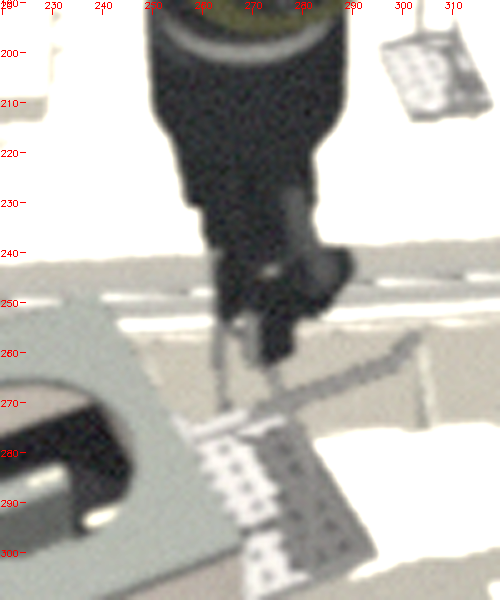

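The side view shows the bar running through the bail, below the apex and above the pan. I'll lower until it touches.

To row units: 0.01 m is 0.2, 0.0035 m is 0.07.

Request:
nudge_tcp(
  increments={"plan": [[0.07,0,0.2,0,0,0],[0,0,0.2,0,0,0],[0,0,0.08,0,0,0],[0,0,0,0,0,0]]},
  only="pos|ft",
)

```text
tool_pos: [0.5209, 0.1734, 0.1696]
ft_force: [1.0, -0.7, -1.8]
```

Request:
nudge_tcp(
  increments={"plan": [[0,0,0.06,0,0,0],[0,0,0,0,0,0]]},
  only="pos|ft",
)

```text
tool_pos: [0.5216, 0.1737, 0.1675]
ft_force: [-1.0, 0.9, 0.9]
```

Request:
nudge_tcp(
  increments={"plan": [[0,0,0.04,0,0,0],[0,0,0,0,0,0]]},
  only="pos|ft",
)

```text
tool_pos: [0.5219, 0.1738, 0.1668]
ft_force: [-3.3, -0.5, 10.8]
```

Request:
nudge_tcp(
  increments={"plan": [[0,0,0.04,0,0,0],[0,0,0,0,0,0]]},
  only="pos|ft",
)

```text
tool_pos: [0.5222, 0.1739, 0.1663]
ft_force: [-8.5, -1.8, 24.7]
```

Units first: shifts go in shares of 50 mm and turns go in shares of 180 degrees. So -0.0035 m is -0.07.

Request:
nudge_tcp(
  increments={"plan": [[0,0,-0.07,0,0,0],[0,0,0,0,0,0]]},
  only="pos|ft",
)

```text
tool_pos: [0.5217, 0.1736, 0.1674]
ft_force: [0.3, -0.3, 4.2]
```

Request:
nudge_tcp(
  increments={"plan": [[0,0,0,0,0,0],[0,0,0,0,0,0],[0,0,0,0,0,0],[0,0,0,0,0,0]]},
  aperture=0.045,
  only="pos|ft|gap",
)

```text
tool_pos: [0.5214, 0.1736, 0.1666]
ft_force: [0.3, 0.5, -0.1]
finger_gap: 0.0449
```

Request:
nudge_tcp(
  increments={"plan": [[0,0,-0.2,0,0,0],[0,0,-0.6,0,0,0],[0,0,-1,0,0,0],[0,0,-1,0,0,0],[0,0,-1,0,0,0]]},
  only="pos|ft",
)

```text
tool_pos: [0.5209, 0.1735, 0.3598]
ft_force: [0.3, -0.3, 0.5]
```

```bash
python3 - <<'E'
from h import *
delta([.4036,-.197,.35],192)
s=viewer.capture("side");t=viewer.capture("top")
for c,n,im in(("y","top",t),("y","side",s),("r","top",t),("r","side",s)):
    for st,ce,_ in blobs(mask(im,c)):
        if 150<ce[1]<260 and ce[0]>180 and st[4]<80: print(c,n,st,ce)
cv2.imwrite("pics/c7.png",np.hstack([crop(s,230,200,90,130,4,10),crop(t,160,165,90,130,4,10)]))
E
```

```text
t 16.1 pos [0.5209 0.1735 0.3598] yaw -157.87 tilt [0.001 0.   ] d [ 0.2482 -0.299   0.0096] rz 0.1767662263825045 q [ 0.25  0.24  1.31  0.    1.6  -1.7 ] gap 0.0447 F [ 0.3 -0.3  0.5] g 0.0
y top [197 205   8   6  28] [200.46428571 207.75      ]
r top [336 247   9   5  31] [339.70967742 248.70967742]
r side [307 170   3  13  31] [307.83870968 176.        ]
```

View pics/c7.png

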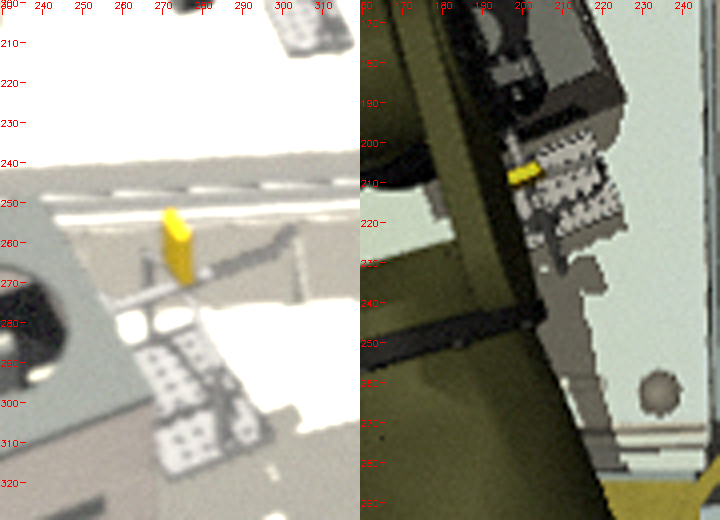

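The medium basket hangs on the bar by its apex (side (275,270)), square and free. The red tab hasn't moved. Next is the small basket.

To row units: -0.0374 m is -0.748, 0.031 m is 0.62.

Request:
nudge_tcp(
  increments={"plan": [[0.62,-0.748,0,0,0,0],[0.62,-0.748,0,0,0,0],[0.62,-0.748,0,0,0,0],[0.62,-0.748,0,0,0,0],[0.62,-0.748,0,0,0,0]]},
  aperture=0.05,
  only="pos",
)

```text
tool_pos: [0.4471, -0.0595, 0.3573]
```

Request:
nudge_tcp(
  increments={"plan": [[0.62,-0.748,0,0,0,0],[0.62,-0.748,0,0,0,0],[0.62,-0.748,0,0,0,0],[0,0,0,0,0,0.028],[0,0,0,0,0,0.028]]},
  only="pos",
)

```text
tool_pos: [0.4036, -0.1983, 0.3571]
```

Request:
nudge_tcp(
  increments={"plan": [[0,0,1,0,0,0],[0,0,1,0,0,0],[0,0,1,0,0,0],[0,0,0,0,0,0],[0,0,0,0,0,0]]},
  only="pos",
)

```text
tool_pos: [0.4048, -0.1972, 0.2085]
```

```bash
python3 - <<'E'
from h import *
print(onz("top",339.7,248.7,.126))
delta([.405,-.1972,.097],192)
s=viewer.capture("side");t=viewer.capture("top")
for c,n,im in(("y","top",t),("y","side",s),("r","top",t),("r","side",s)):
    for st,ce,_ in blobs(mask(im,c)):
        if 150<ce[1]<280 and ce[0]>180 and st[4]<80: print(c,n,st,ce)
E
```

```text
[ 0.40499498 -0.19737577  0.126     ]
t 17.7 pos [ 0.4048 -0.1972  0.2085] yaw -167.95 tilt [ 0. -0.] d [-0.0002  0.      0.1115] rz 0.0007886684228992635 q [-0.53  0.1   1.82 -0.    1.22 -2.32] gap 0.0503 F [ 0.5 -1.3  1. ] g 0.0
y top [196 205   9   6  30] [200.16666667 207.86666667]
r side [307 170   3  13  31] [307.83870968 176.        ]
```

To row units: 0.05 m is 1, 0.04 m is 0.8.

Request:
nudge_tcp(
  increments={"plan": [[0,0,1,0,0,0],[0,0,0.8,0,0,0],[0,0,0.43,0,0,0],[0,0,0,0,0,0]]},
  only="pos|ft",
)

```text
tool_pos: [0.4044, -0.197, 0.095]
ft_force: [-0.0, 0.1, -0.2]
```

Request:
nudge_tcp(
  increments={"plan": [[0,0,0,0,0,0],[0,0,0,0,0,0],[0,0,0,0,0,0],[0,0,0,0,0,0],[0,0,0,0,0,0]]},
  aperture=0,
  clamp_n=40,
  only="pos|ft|gap|grip",
)

```text
tool_pos: [0.4056, -0.1974, 0.0976]
ft_force: [-0.1, 2.7, 6.5]
finger_gap: 0.0229
grip_force: 38.9
```

Request:
nudge_tcp(
  increments={"plan": [[0,0,-0.2,0,0,0],[0,0,-0.6,0,0,0],[0,0,-1,0,0,0],[0,0,-1,0,0,0],[0,0,-1,0,0,0]]},
  only="pos|gap",
)

```text
tool_pos: [0.4038, -0.1967, 0.2892]
finger_gap: 0.0231
```

Request:
nudge_tcp(
  increments={"plan": [[0,0,0,0,0,0],[0,0,0,0,0,0]]},
  only="pos|ft",
)

```text
tool_pos: [0.4044, -0.197, 0.2869]
ft_force: [-0.2, -0.6, -1.4]
```

```bash
python3 - <<'E'
from h import *
delta([.4117,.1291,.29],202)
s=viewer.capture("side");t=viewer.capture("top")
for c,n,im in(("y","top",t),("y","side",s),("r","top",t),("r","side",s)):
    for st,ce,_ in blobs(mask(im,c)):
        if 100<ce[1]<280 and ce[0]>180 and st[4]<80: print(c,n,st,ce)
E
```

```text
t 19.4 pos [ 0.4044 -0.197   0.2869] yaw -167.96 tilt [ 0.003 -0.002] d [-0.0752  0.3174 -0.0036] rz -0.17378381803798781 q [-0.53  0.03  1.7  -0.    1.4  -2.32] gap 0.0231 F [-0.2 -0.6 -1.4] g 39.6
y top [405  99   5   5  13] [407.23076923 101.38461538]
y top [196 205   9   6  28] [199.89285714 207.92857143]
```

To row units: 0.0453 m is 0.906, -0.0107 m is -0.214.

Request:
nudge_tcp(
  increments={"plan": [[-0.214,0.906,0,0,0,0],[-0.214,0.906,0,0,0,0],[-0.214,0.906,0,0,0,0],[-0.214,0.906,0,0,0,0],[-0.214,0.906,0,0,0,0]]},
  only="pos",
)

```text
tool_pos: [0.4086, 0.0375, 0.2843]
```

Request:
nudge_tcp(
  increments={"plan": [[-0.214,0.906,0,0,0,0],[-0.214,0.906,0,0,0,0],[0,0,0,0,0,-0.0277],[0,0,0,0,0,-0.0277],[0,0,0,0,0,0]]},
  only="pos",
)

```text
tool_pos: [0.411, 0.129, 0.2841]
```

Request:
nudge_tcp(
  increments={"plan": [[0,0,0.8,0,0,0],[0,0,0.8,0,0,0],[0,0,0.26,0,0,0],[0,0,0,0,0,0],[0,0,0,0,0,0]]},
  only="pos|gap",
)

```text
tool_pos: [0.4117, 0.1286, 0.1927]
finger_gap: 0.0225
```

```bash
python3 - <<'E'
from h import *
delta([.4995,.1645,.193],202)
s=viewer.capture("side");t=viewer.capture("top")
for c,n,im in(("y","top",t),("y","side",s),("r","top",t),("r","side",s)):
    for st,ce,_ in blobs(mask(im,c),4):
        if 200<ce[1]<280 and ce[0]>180 and st[4]<80: print(c,n,st,ce)
E
```

```text
t 21.0 pos [0.4117 0.1286 0.1927] yaw -158.1 tilt [-0. -0.] d [-0.0949  0.0005 -0.0003] rz -0.001700094913996253 q [ 0.22  0.07  1.89  0.    1.18 -1.74] gap 0.0225 F [-0.4  0.2 -1.6] g 40.1
y top [196 205   9   6  29] [200.03448276 207.93103448]
y top [291 271   1   4   4] [291.  272.5]
r side [320 226   3   9  24] [320.95833333 229.875     ]
```

To row units: -0.03 m is -0.6, -0.02 m is -0.4.

```bash
python3 -c "
from h import *
e=np.array([np.cos(np.radians(22)),np.sin(np.radians(22))]);c=np.array([.625,.2153])
q=onz('top',200.1,207.9,.19);d=c-q[:2];print(q,'from face',d@e-.065,'lat',d@[-e[1],e[0]])"
```

```text
[0.52120271 0.17078938 0.19      ] from face 0.04791314618964432 lat 0.0023863818524814187
```

Request:
nudge_tcp(
  increments={"plan": [[-0.4,0,0,0,0,0],[-0.6,0,0,0,0,0],[-0.6,0,0,0,0,0],[-0.24,0,0,0,0,0],[0,0,0,0,0,0]]},
  only="pos|ft",
)

```text
tool_pos: [0.4979, 0.1636, 0.1928]
ft_force: [0.2, -0.3, -0.8]
```

```bash
python3 - <<'E'
from h import *
delta([.4995,.1645,.166],202)
s=viewer.capture("side");t=viewer.capture("top")
for c,n,im in(("y","top",t),("y","side",s),("r","top",t),("r","side",s)):
    for st,ce,_ in blobs(mask(im,c),4):
        if 200<ce[1]<280 and ce[0]>180 and st[4]<80: print(c,n,st,ce)
cv2.imwrite("pics/c8.png",np.hstack([crop(s,230,200,100,140,4,10),crop(t,160,165,90,140,4,10)]))
E
```

```text
t 21.6 pos [0.4979 0.1636 0.1928] yaw -158.01 tilt [0.001 0.   ] d [-0.0018  0.0002  0.0268] rz -0.00016917012835904188 q [ 0.25  0.28  1.64  0.    1.22 -1.71] gap 0.023 F [ 0.2 -0.3 -0.8] g 40.1
y top [291 271   1   4   4] [291.  272.5]
```

View pics/c8.png

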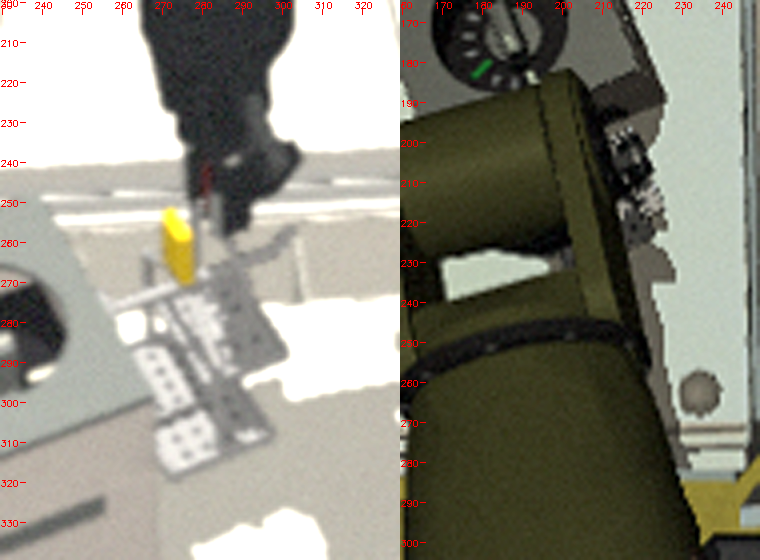

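The medium basket is undisturbed (yellow at side (274,261)). The small one is poised in front of it, threaded on the bar. Lowering.

To row units: 0.012 m is 0.24, 0.011 m is 0.22.

Request:
nudge_tcp(
  increments={"plan": [[0,0,0.24,0,0,0],[0,0,0.22,0,0,0],[0,0,0,0,0,0],[0,0,0,0,0,0]]},
  only="pos|ft",
)

```text
tool_pos: [0.4965, 0.1631, 0.169]
ft_force: [0.0, 0.3, -0.8]
```

Request:
nudge_tcp(
  increments={"plan": [[0,0,0.04,0,0,0],[0,0,0,0,0,0]]},
  only="pos|ft",
)

```text
tool_pos: [0.4968, 0.1632, 0.1673]
ft_force: [0.0, 0.6, -2.2]
```

Request:
nudge_tcp(
  increments={"plan": [[0,0,0.04,0,0,0],[0,0,0,0,0,0]]},
  only="pos|ft",
)

```text
tool_pos: [0.4971, 0.1634, 0.1662]
ft_force: [-3.0, 0.2, 7.3]
```

Request:
nudge_tcp(
  increments={"plan": [[0,0,0.02,0,0,0],[0,0,0,0,0,0]]},
  only="pos|ft",
)

```text
tool_pos: [0.4973, 0.1635, 0.1659]
ft_force: [-4.5, -1.1, 13.3]
```

To row units: -0.002 m is -0.04.

Request:
nudge_tcp(
  increments={"plan": [[0,0,-0.04,0,0,0],[0,0,0,0,0,0]]},
  only="pos|ft",
)

```text
tool_pos: [0.4969, 0.1633, 0.1666]
ft_force: [0.2, 0.8, 2.4]
```

Request:
nudge_tcp(
  increments={"plan": [[0,0,0,0,0,0],[0,0,0,0,0,0],[0,0,0,0,0,0],[0,0,0,0,0,0]]},
  aperture=0.045,
  only="pos|ft|gap",
)

```text
tool_pos: [0.4968, 0.1632, 0.1662]
ft_force: [0.8, -0.4, 0.6]
finger_gap: 0.0453
```

Request:
nudge_tcp(
  increments={"plan": [[0,0,-0.2,0,0,0],[0,0,-0.6,0,0,0],[0,0,-1,0,0,0],[0,0,-1,0,0,0],[0,0,-1,0,0,0]]},
  only="pos|ft",
)

```text
tool_pos: [0.4962, 0.1631, 0.3593]
ft_force: [-0.5, 0.3, 0.2]
```

```bash
python3 - <<'E'
from h import *
delta([.6245,.2152,.35],202)
s=viewer.capture("side");t=viewer.capture("top");cv2.imwrite("pics/s9.png",s)
for c,n,im in(("y","top",t),("y","side",s),("r","top",t),("r","side",s)):
    for st,ce,_ in blobs(mask(im,c),4):
        if 200<ce[1]<280 and ce[0]>180 and st[4]<80: print(c,n,st,ce)
E
```

```text
t 23.8 pos [0.4962 0.1631 0.3593] yaw -157.99 tilt [0.001 0.   ] d [-0.1385  0.0002  0.0094] rz 0.00025776265460208947 q [ 0.25  0.17  1.39 -0.    1.58 -1.71] gap 0.0451 F [-0.5  0.3  0.2] g 0.0
y top [202 207   3   2   5] [203.2 207.6]
y top [291 271   1   4   4] [291.  272.5]
r top [202 214   7   6  24] [205.    216.625]
```

To row units: -0.0485 m is -0.97, -0.045 m is -0.9.

Request:
nudge_tcp(
  increments={"plan": [[-0.9,0,0,0,0,0],[-0.9,0,0,0,0,0],[-0.97,0,0,0,0,0],[0,0,0,0,0,0],[0,0,0,0,0,0]]},
  aperture=0.04,
  only="pos",
)

```text
tool_pos: [0.6254, 0.2153, 0.3545]
```

```bash
python3 - <<'E'
from h import *
delta([.6245,.2153,.1335],202)
s=viewer.capture("side");t=viewer.capture("top")
for c,n,im in(("y","side",s),("r","side",s)):
    for st,ce,_ in blobs(mask(im,c),4):
        if 200<ce[1]<300 and ce[0]>180: print(c,n,st,ce)
E
```

```text
t 24.4 pos [0.6254 0.2153 0.3545] yaw -157.98 tilt [-0.003 -0.001] d [2.00e-04 3.00e-04 2.21e-01] rz 0.00041137752048037157 q [ 0.28  0.52  0.93  0.    1.69 -1.68] gap 0.0401 F [-0.   0.2  0.5] g 0.0
y side [271 252   7  19  96] [273.98958333 261.34375   ]
r side [282 249   7  17  87] [285.04597701 256.83908046]
```

To row units: 0.05 m is 1, 0.021 m is 0.42.

Request:
nudge_tcp(
  increments={"plan": [[0,0,1,0,0,0],[0,0,1,0,0,0],[0,0,1,0,0,0],[0,0,1,0,0,0],[0,0,0.42,0,0,0]]},
  aperture=0.04,
  only="pos|ft",
)

```text
tool_pos: [0.6227, 0.2143, 0.1326]
ft_force: [-0.5, 0.5, 0.5]
```

Request:
nudge_tcp(
  increments={"plan": [[0,0,0,0,0,0],[0,0,0,0,0,0],[0,0,0,0,0,0],[0,0,0,0,0,0]]},
  aperture=0,
  clamp_n=25,
  only="pos|ft|gap",
)

```text
tool_pos: [0.6246, 0.2158, 0.1379]
ft_force: [-5.1, 3.2, -5.2]
finger_gap: 0.0129
```

```bash
python3 -c "
from h import *
delta([.6245,.2152,.134],202-68.75)
print(r.get_obs()['ft_torque'])"
```

```text
t 25.4 pos [0.6246 0.2158 0.1379] yaw -157.97 tilt [0.001 0.002] d [ 0.0004 -0.0005  0.0039] rz 1.2003755805547698 q [ 0.28  0.63  1.27  0.    1.24 -1.68] gap 0.0129 F [-5.1  3.2 -5.2] g 29.3
[ 0.56113965  0.75085338 -0.22246526]
```

Request:
nudge_tcp(
  increments={"plan": [[0,0,0,0,0,0.0382],[0,0,0,0,0,0.0382],[0,0,0,0,0,0.0382],[0,0,0,0,0,0.0382],[0,0,0,0,0,0.0382]]},
  only="pos|ft|gap",
)

```text
tool_pos: [0.6247, 0.2151, 0.1379]
ft_force: [-6.5, -1.8, -5.1]
finger_gap: 0.0131
```

Request:
nudge_tcp(
  increments={"plan": [[0,0,0,0,0,0.0382],[0,0,0,0,0,0.0382],[0,0,0,0,0,0.0382],[0,0,0,0,0,0.0382],[0,0,0,0,0,0.035]]},
  only="pos|ft|gap",
)

```text
tool_pos: [0.6243, 0.2145, 0.1379]
ft_force: [-11.6, -5.5, -0.7]
finger_gap: 0.0131
```

Request:
nudge_tcp(
  increments={"plan": [[0,0,0,0,0,0],[0,0,0,0,0,0]]},
  only="ft",
)

```text
ft_force: [-9.9, -5.6, -1.5]
```

```bash
python3 -c "
from h import *
delta([.6245,.2152,.134],202-68.75)
print(r.get_obs()['ft_torque'])"
```

```text
t 26.6 pos [0.6243 0.2145 0.1379] yaw 133.81 tilt [-0.    -0.001] d [0.0004 0.0006 0.0039] rz 0.009733037961979996 q [ 0.28  0.63  1.27 -0.    1.24 -0.49] gap 0.0133 F [-9.9 -5.6 -1.5] g 29.6
[-1.08064388  1.72602717 -0.06614138]
```

To row units: 0.0097 rad / 3.1416 = 0.0031.

Request:
nudge_tcp(
  increments={"plan": [[0,0,0,0,0,0.0031],[0,0,0,0,0,0]]},
  only="ft",
)

```text
ft_force: [-11.1, -5.0, -0.7]
```

Request:
nudge_tcp(
  increments={"plan": [[0,0,0,0,0,0],[0,0,0,0,0,0],[0,0,0,0,0,0],[0,0,0,0,0,0]]},
  aperture=0.04,
  only="pos|ft|gap",
)

```text
tool_pos: [0.6253, 0.2152, 0.1363]
ft_force: [-0.1, 0.2, -0.4]
finger_gap: 0.0403
```

Request:
nudge_tcp(
  increments={"plan": [[0,0,-0.6,0,0,0],[0,0,-1,0,0,0],[0,0,-1,0,0,0],[0,0,-1,0,0,0],[0,0,-1,0,0,0]]},
  only="pos|ft",
)

```text
tool_pos: [0.6245, 0.215, 0.368]
ft_force: [1.1, 0.0, -0.6]
```

```bash
python3 -c "
from h import *
delta([.50,-.20,.36])"
```

```text
t 27.7 pos [0.6245 0.215  0.368 ] yaw 133.28 tilt [0.001 0.   ] d [-0.2168 -0.3752  0.0078] rz None q [ 0.28  0.52  0.91  0.    1.71 -0.48] gap 0.0401 F [ 1.1  0.  -0.6] g 0.0
```

To row units: -0.0417 m is -0.834, -0.0241 m is -0.482.

Request:
nudge_tcp(
  increments={"plan": [[-0.482,-0.834,0,0,0,0],[-0.482,-0.834,0,0,0,0],[-0.482,-0.834,0,0,0,0],[-0.482,-0.834,0,0,0,0],[-0.482,-0.834,0,0,0,0]]},
  only="pos",
)

```text
tool_pos: [0.5549, -0.0172, 0.3658]
```

Request:
nudge_tcp(
  increments={"plan": [[-0.482,-0.834,0,0,0,0],[-0.482,-0.834,0,0,0,0],[-0.482,-0.834,0,0,0,0],[-0.482,-0.834,0,0,0,0],[0,0,0,0,0,0]]},
  only="pos",
)

```text
tool_pos: [0.4988, -0.2045, 0.3655]
```

```bash
python3 - <<'E'
from h import *
s=viewer.capture("side");t=viewer.capture("top");cv2.imwrite("pics/t10.png",t);cv2.imwrite("pics/s10.png",s)
a=np.hstack([crop(t,164,150,42,42,9,5),cv2.resize(crop(s,198,262,42,42,9,5),(378,378))])
b=np.hstack([crop(t,165,195,94,55,4,10),crop(s,230,265-20,94,55,4,10)])
cv2.imwrite("pics/c10.png",np.vstack([a,np.pad(b,((0,0),(0,4),(0,0)))]))
for c,n,im in(("y","top",t),("y","side",s),("r","top",t),("r","side",s)):
    for st,ce,_ in blobs(mask(im,c),4):
        if 200<ce[1]<300 and 180<ce[0]<300 and st[4]<200: print(c,n,st,ce)
E
```

```text
y top [196 205   9   6  30] [200.16666667 207.86666667]
y top [291 271   1   4   4] [291.  272.5]
y top [288 281  13  16  61] [294.67213115 287.95081967]
y top [253 297   7   1   7] [256. 297.]
y top [263 297   9   1   9] [267. 297.]
y side [271 252   7  19  98] [274.03061224 261.09183673]
r top [200 214   9   6  29] [204.24137931 216.89655172]
r side [282 249   7  17  85] [285.04705882 256.87058824]
```

View pics/c10.png

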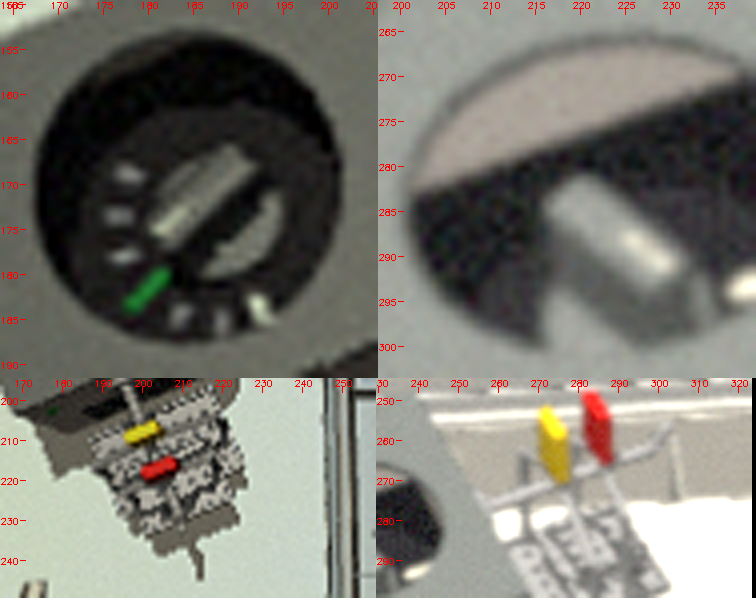

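The final view shows the knob's pointer parallel to the green tick (top (180,181)). Both tabs stand upright and square on the bar, medium (yellow) behind small (red), with the pans nested. Handing in.

```bash
python3 -c "
from workcell import r, viewer, job
print(job.close_job())"
```

```text
the job is handed in; nothing more can be done
None
```

The job is handed in: I turned the dryer off, hung the medium basket and then the small one nested inside it (the large was absent), and set the timer knob to the green tick; my last pictures agree, though no verdict came back.

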